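Show the analyser's glass check plate to the code reader

TASK

The dispensary's analyser is due its morning check: lift the lid of the instrument case by its orange tab until it rests open on its stop and let go of it, then find the frosted label end of the blue glass check plate by its notched corner, take the plate lightly by the other, clear end and carry it to the code reader. Hold it level there, label up, with the frosted end pointing to the reader and the label over the red cross on the reader's foot, about 10 cm above that foot. Finish while still holding the plate there, steady in the gripper alone and clear of the reader; leave the lid open and all the other things where they stand.

Things in the scene. Friction and masses are not known exactly. Their poses are not given: they have to be found in the camera images.
- case: Grey-blue plastic instrument case, fixed. Base 220 (x) by 260 (y) by 42 mm high, walls 5 mm, dark floor 6 mm above the bench. Origin: centre of the underside. +x: hinge side; -x: front, with the lift tab on the lid. A divider (top 32 mm above the bench) at y = +55 mm parts the plate's tray (y -125 to +52 mm) from a narrow one with two vials.
- lid (a joint): Hinge of the case's lid, rad: 0 shut, 1.83 open on its stop, a little past upright. The lid (220 by 260 by 18 mm, 0.32 kg) turns freely: it falls shut when let go before about 1.4, and beyond about 1.6 falls onto the stop and stays there.
- lid_tab (a point): Grip point of the orange lift tab, mid-front of the lid; moves with the lid. The tab is 46 mm wide (along the hinge line), 12 mm thick, and stands out 34 mm from the lid's edge in the lid's plane; the point is 22 mm out, mid-thickness. x axis: from tab to hinge; z: out of the lid's top. Pinched across its 46 mm it can pivot between the fingers.
- lid_hinge (a point): Middle of the lid's hinge line, on the case's +x rim, 42 mm above the bench; the hinge line runs along the case's y axis. The lid turns about it, the tab rising on an arc of 242 mm radius.
- plate: Check plate: flat blue filter glass 80 (x) by 32 (y) by 6 mm, 40 g, lying loose, label up, at any angle on the case's floor. Origin: centre of the underside; z up out of the label face. The end x = +14 to +40 mm is frosted white with a row of dark code bars, the label, on top; its corner at +x, +y has a 7 by 7 mm notch. The rest is clear blue glass: grip there across the 32 mm, best at x = -20 mm.
- plate_label (a point): Centre of the label on the frosted end, on the upper face, 26 mm from the plate's middle.
- reader: Hands-free code reader, fixed: a black foot 270 by 140 by 12 mm (x -205 to +65 mm), an upright stem 30 mm behind the origin and a dark grey head of about 70 by 90 by 70 mm centred 215 mm above the bench over the origin. Origin on the bench. It looks along its own -x, dipping by 39 degrees.
- reader_cross (a point): Centre of the red cross (40 mm) on the upper face of the reader's foot, 125 mm in front of (-x of) the reader's origin, 12 mm above the bench; axes as the reader's. The label is to be held about 100 mm above it.
- reader_window (a point): Centre of the reader's dark window on the front of its head, 192 mm above the bench.
- vial_a: Small amber vial with white cap, 27 mm across, 40 mm high, standing loose in the case's narrow tray. Origin: underside.
- vial_b: Small clear vial with white cap, 27 mm across, 40 mm high, standing loose in the case's narrow tray. Origin: underside.
- amber_a: Amber medicine bottle with paper label and white cap, 56 mm across, 125 mm high, Origin: underside.
- amber_b: Amber medicine bottle like the others, 56 mm across, 125 mm high. Origin: underside.
- amber_c: Amber medicine bottle like the others, 56 mm across, 125 mm high. Origin: underside.
- dropper: White dropper bottle with pink band, 32 mm across, 82 mm high. Origin: underside.
- carton: Flat medicine carton, white with a blue stripe, 60 by 110 by 28 mm. Origin: underside.

How it is judged:
On the way, in this order (a step that is already met when the one before it is completed fails the run):
1. the lid rests open on its stop and has been let go (value of joint lid above 1.7 rad and velocity of joint lid below 0.1 rad/s and contact force between lid and the fingers below 0.2 N), for 0.3 s.
2. the plate has been lifted clear of the case, held by its clear end (height (world z) of plate above 0.07 m and contact force between plate and the fingers above 0.5 N and x of the grasp point in the frame of plate below 0.002 m), for 0.2 s.
At the end, for the whole second after the job is handed in: Gripper alone holds the plate, still, TCP on its clear half; label up within 15 degrees, label centre within 25 mm of the red cross in plan and 65 to 140 mm above the foot; frosted end towards the reader within 26 degrees; reader untouched; lid open over 1.70 rad (contact force between plate and the fingers above 0.5 N and x of the grasp point in the frame of plate below 0.002 m and angle between plate's own z axis and vertical below 0.26 rad and horizontal distance between plate_label and reader_cross below 0.025 m and z of plate_label in the frame of reader_cross between 0.065 and 0.14 m and angle between the x axis of plate and the x axis of reader, either way round below 0.45 rad and x of plate in the frame of reader_cross below 0 m and linear speed of plate below 0.03 m/s and angular speed of plate below 0.3 rad/s and contact force between plate and reader below 0.1 N and contact force between reader and the arm below 0.1 N and contact force between reader and the fingers below 0.1 N and value of joint lid above 1.7 rad); the arm keeps its last pose, push and grip.
It fails at once if the glass plate is squeezed hard (over 80 N on its two sides together) (contact force between plate and the fingers above 80 N).
It fails at once if a vial in the case is knocked over or pushed more than 30 mm (distance of any of vial_a, vial_b from where it was at the start of the episode above 0.03 m or angle between any of vial_a, vial_b's own z axis and vertical above 0.5 rad).
It fails at once if a bottle, the dropper or the carton is knocked over or pushed more than 30 mm (distance of any of amber_a, amber_b, amber_c, dropper, carton from where it was at the start of the episode above 0.03 m or angle between any of amber_a, amber_b, amber_c, dropper, carton's own z axis and vertical above 0.5 rad).
It also fails if it takes over 54 s, if anything falls off the work surface, if the arm or the gripper's body presses on something with over 40 N, if the wrist force passes 120 N, or if a joint passes its speed limit or range.

ROBOT

A 7-joint arm with a two-finger parallel gripper is mounted at the origin on the work surface. World frame = base frame: x ahead of the robot, y to its left, z up, the work surface at z = 0. Lengths are in m, angles in rad, forces in N, time in s.
With the tool pointing down it reaches from about 0.375 to 0.925 m from the base axis. Payload 3.1 kg.
Tool frame: the origin (TCP) lies between the finger pads, 19 mm behind the fingertips; this is the grasp point; z points along the fingers, y is the line along which they close (so a half turn about z gives the same grasp; the last joint's range is limited). The gripper opens to 85 mm and grips with 20 to 120 N. Pads are 22 mm wide; open, the fingers measure 114 mm over their backs; the gripper's body (76 mm by 85 mm) begins 54 mm behind the grasp point. The pads swing forward as they close: fully open they stand 13 mm farther back than shut.
Start: joints at [-1.326, 0.383, 0.044, 1.598, -0.018, 1.161, -0.05], TCP at [0.218, 0.612, 0.25] pointing down, gripper open.
Joint ranges: [-2.61, 2.61], [-0.41, 2.15], [-1.48, 1.57], [0, 2.5], [-1.57, 4.71], [0.05, 1.97], [-2.85, 2.85]. Speed limits (rad/s): [2.79, 2.79, 3.14, 3.14, 3.14, 3.14, 3.14].

INTERFACE

Orientations are given as [roll, pitch, yaw] about the fixed x, y, z axes, in that order (R = Rz(yaw) Ry(pitch) Rx(roll)).
In Python, from plant import bot gives the robot as it stands.
- The arm moves only by the tool move_arm, never from a script. Its argument "plan" is a list of rows, each an object of numbers: "x", "y", "z": the shift along the world's x, y, z in m; "turn": the turn about the world's z in degrees; "jaw": the closure, from 0 (fully open) to 1 (shut). A call has exactly 5 rows; each row is the pose to reach, as a shift and turn from the pose commanded when the call began; what a row does not reach only later rows make up. A row lasts 1/12 s, in which the tool goes at most 41.7 mm and 7.16 degrees, less where a joint would pass 70% of its speed; a pose out of reach is approached as far as the arm can. A call with a gripper value outside its range is refused whole. The fingers move at their own pace and stop on an object; the grip force is fixed at half the most. Time passes only in rows, so rows that repeat a pose let the fingers close, or fill a call up. It gives the time, the measured TCP pose, the force, the opening and the grip force at its end, in the units of the state.
- bot.sense(): the state, without advancing time (a new reading comes with each control period).
- bot.snapshot(name): name is "side" or "top"; returns the picture (480x640x3 uint8, blue, green, red); there is no depth.
- bot.camera_info(name): a dict with "fx", "fy", "cx", "cy" (pixels), "T" (4x4, takes a point from camera to world coordinates). Camera axes: x right, y down, z forward; pixel columns grow to the right and rows downward; lengths in m; the calibration is good to about 2 mm. A picture is of the moment at which its call begins. camera_info takes no time and is no camera call.
- bot.hand_in(): hands the job in; it is judged then, once.
Trained networks look in the newest picture that a camera, given by its name, has taken for a name from the list of things; names that differ only in an ending like _2 or _b are one class to them, and where a whole thing is asked for, a point or a joint stands for the part that bears it (a point fixed in the world has none). Each returns a list of dicts, best first, with "conf" (0 to 1); they miss things now and then, are a little off and sometimes report something else, mostly with a low value. They report only what shows in the picture. A call takes as long as a camera call.
- bot.recognise(target, camera): "centre" ([x, y, z] in m, in world coordinates, good to about 4 mm: the middle of the surface that is visible of it).
- bot.outline_of(target, camera): "pixels" (480x640 bool, what is visible of it).
- bot.mark_of(target, camera): "centre" ([x, y, z] in m, in world coordinates, good to about 4 mm: a listed point, or the origin of a listed thing).
The state is a dict: "time_s": time; "joint_pos": joint angles; "joint_velocities": joint speeds; "effort": joint torques, N m; "tool_pos": TCP position; "tool_rot": TCP orientation; "contact_force": force on the tool from outside, world axes, zero at the start; "moment": the same for the moment, N m; "gripper_width": finger opening in m; "gripper_force": force on a finger pad.
Only numpy, scipy, OpenCV 4.12 (cv2) and the standard library are available. Lean on these libraries where they do the work, as an engineer would, in place of code of your own. Each camera call takes 0.05 s, during which the arm holds its last target. There are 200 camera calls.

## Working session

There is one attempt and no reset: what is moved stays moved. The work goes in short steps, Python scripts to look and compute and a tool call to move; the robot and the scene stay as the last step left them, time stands still between calls to the robot, and variables do not carry over. Pictures are saved under pics/ and viewed, at most 10 in all, crops included, and the job is handed in when it is done.

Besides the shell and the picture viewer there is one more tool, called after "Call:" by a JSON object that holds its "fn" and its "kwargs", one argument or row to a line. move_arm: Moves the arm, as the interface text tells. Its arguments: {"type":"object","properties":{"plan":{"type":"array","items":{"type":"object","properties":{"x":{"type":"number"},"y":{"type":"number"},"z":{"type":"number"},"turn":{"type":"number"},"jaw":{"type":"number"}}}}},"required":["plan"]}

```bash
mkdir -p pics; ls
python3 - <<'E'
from plant import bot
import cv2,numpy as np
for n in ("top","side"):
    cv2.imwrite(f"pics/{n}0.png",bot.snapshot(n))
for n in ("top","side"):
    for t in ("lid_tab","lid_hinge","case","reader","reader_cross","reader_window"):
        r=bot.mark_of(t,n)
        print(n,t,[(np.round(d["centre"],3).tolist(),round(d["conf"],2)) for d in r[:2]])
s=bot.sense(); print(s["time_s"],s["tool_pos"],s["tool_rot"],s["gripper_width"])
print(bot.camera_info("top"),bot.camera_info("side"))
E
```

```text
pics
top lid_tab []
top lid_hinge [([0.554, -0.279, 0.043], 0.84), ([0.532, -0.039, 0.047], 0.18)]
top case [([0.543, -0.17, 0.002], 0.66)]
top reader [([0.733, 0.258, -0.001], 0.66), ([0.786, 0.018, 0.001], 0.37)]
top reader_cross [([0.609, 0.25, 0.011], 0.76)]
top reader_window [([0.706, 0.257, 0.19], 0.78)]
side lid_tab [([0.534, -0.04, 0.052], 0.89), ([0.473, 0.471, 0.002], 0.71)]
side lid_hinge [([0.551, -0.282, 0.04], 0.94)]
side case [([0.543, -0.172, 0.002], 0.75)]
side reader [([0.736, 0.257, -0.004], 0.58)]
side reader_cross [([0.605, 0.25, 0.01], 0.69), ([0.563, -0.454, -0.0], 0.5)]
side reader_window [([0.708, 0.258, 0.194], 0.61)]
0.7 [0.21846099 0.61224177 0.25003353] [ 3.14143435e+00 -5.93154376e-06  2.79891430e+00] 0.08564757919441672
{'fx': 500.43021120362374, 'fy': 500.43021120362374, 'cx': 322.1037072830625, 'cy': 245.50487428092347, 'T': array([[ 0.08958744, -0.9751982 ,  0.20239208,  0.28380084],
       [-0.99597502, -0.08828987,  0.01544888,  0.00327454],
       [ 0.00280345, -0.20296148, -0.97918271,  1.52301996],
       [ 0.        ,  0.        ,  0.        ,  1.        ]])} {'fx': 461.6321092049386, 'fy': 461.6321092049386, 'cx': 319.67326559328086, 'cy': 239.56390822238995, 'T': array([[-0.99404725, -0.07688811,  0.07718988,  0.48755297],
       [-0.10660081,  0.54006804, -0.83484297,  0.92608323],
       [ 0.02250171, -0.83810186, -0.54504948,  0.72970029],
       [ 0.        ,  0.        ,  0.        ,  1.        ]])}
```

View pics/top0.png

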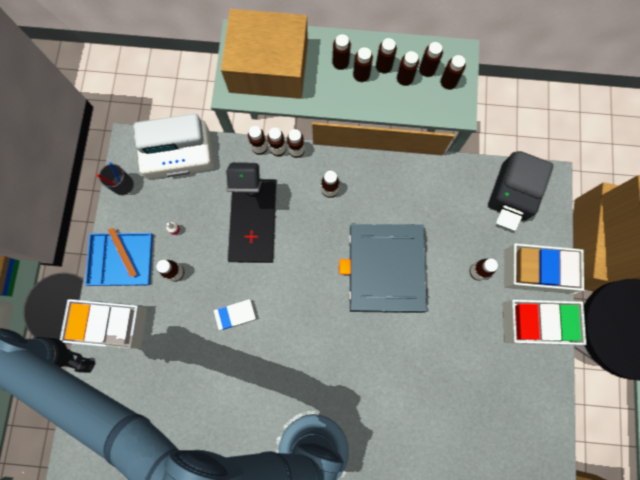

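View pics/side0.png

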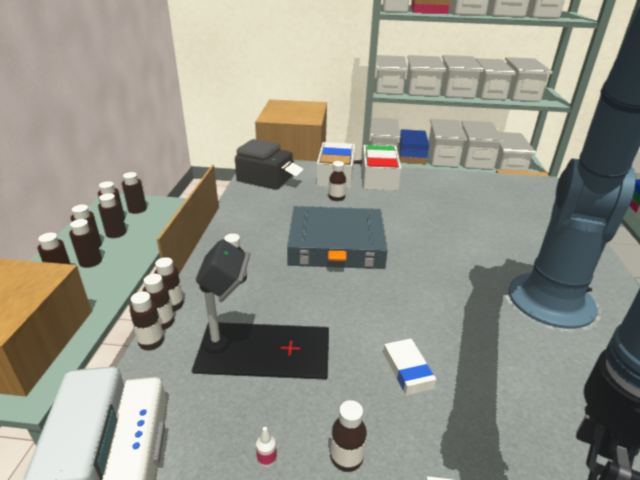

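Run:
```python
from plant import bot
import numpy as np
for n in ("top","side"):
    for t in ("amber_a","dropper","carton"):
        r=bot.mark_of(t,n)
        print(n,t,[(np.round(d["centre"],3).tolist(),round(d["conf"],2)) for d in r[:4]])
```

```text
top amber_a [([0.476, 0.47, 0.002], 0.9), ([0.562, -0.454, -0.002], 0.85), ([0.785, 0.021, 0.0], 0.7), ([0.61, 0.251, 0.015], 0.33)]
top dropper [([0.786, 0.017, 0.0], 0.74), ([0.604, 0.491, 0.001], 0.68)]
top carton [([0.363, 0.269, -0.001], 0.75), ([0.605, 0.489, 0.0], 0.69)]
side amber_a [([0.783, 0.023, 0.002], 0.7), ([0.564, -0.453, -0.002], 0.65), ([0.475, 0.469, -0.0], 0.63)]
side dropper [([0.612, 0.492, -0.005], 0.6)]
side carton [([0.363, 0.27, -0.002], 0.69)]
```

The top view shows the case at about (387,268), its tab at (345,267) facing world +y, and the red cross at (251,237). The side view agrees: the tab is at (337,256) and the hinge is on the far side. The networks match both pictures, so I'll move to just above the tab with the jaw axis along the hinge line.

Call:
{"fn": "move_arm", "kwargs": {
  "plan": [
    {"x": 0.016, "y": -0.032, "turn": -4},
    {"x": 0.032, "y": -0.065, "turn": -8},
    {"x": 0.05, "y": -0.1, "turn": -12},
    {"x": 0.066, "y": -0.135, "turn": -16},
    {"x": 0.082, "y": -0.168, "turn": -20}
  ]
}}

```text
validation failed for argument at $.pl...
```

Call:
{"fn": "move_arm", "kwargs": {
  "plan": [
    {"x": 0.016, "y": -0.034, "turn": -4},
    {"x": 0.033, "y": -0.068, "turn": -8},
    {"x": 0.05, "y": -0.102, "turn": -12},
    {"x": 0.066, "y": -0.136, "turn": -16},
    {"x": 0.082, "y": -0.17, "turn": -20}
  ]
}}

```text
validation failed for argument at $.pl...
```

Call:
{"fn": "move_arm", "kwargs": {
  "plan": [
    {"x": 0.016, "y": -0.034, "turn": -4},
    {"x": 0.033, "y": -0.068, "turn": -8},
    {"x": 0.05, "y": -0.102, "turn": -12},
    {"x": 0.066, "y": -0.136, "turn": -16},
    {"x": 0.082, "y": -0.17, "turn": -20}
  ]
}}

```text
validation failed for argument at $.pl...
```

Call:
{"fn": "move_arm", "kwargs": {
  "plan": [
    {"x": 0.016, "y": -0.033, "z": -0.01, "turn": -2},
    {"x": 0.033, "y": -0.068, "z": -0.03, "turn": -4},
    {"x": 0.05, "y": -0.1, "z": -0.06, "turn": -6},
    {"x": 0.07, "y": -0.14, "z": -0.08, "turn": -6},
    {"x": 0.07, "y": -0.14, "z": -0.1, "turn": -6}
  ]
}}

```text
validation failed for argument at $.pl...
```

Run:
```python
from plant import bot
import cv2,numpy as np
im=bot.snapshot("side"); cv2.imwrite("pics/s1.png",im[180:400,200:480].repeat(2,0).repeat(2,1))
s=bot.sense(); print(s["time_s"],s["tool_pos"],s["tool_rot"],s["joint_pos"])
print([(d["centre"],d["conf"]) for d in bot.mark_of("lid_tab","side")])
```

```text
1.05 [0.21845395 0.61219046 0.2499753 ] [-3.14158185e+00  1.55489058e-05  2.79890925e+00] [-1.32578827  0.38288645  0.04385209  1.59790412 -0.01783944  1.16120508
 -0.04988984]
[([0.534, -0.0347, 0.0516], 0.58)]
```

View pics/s1.png

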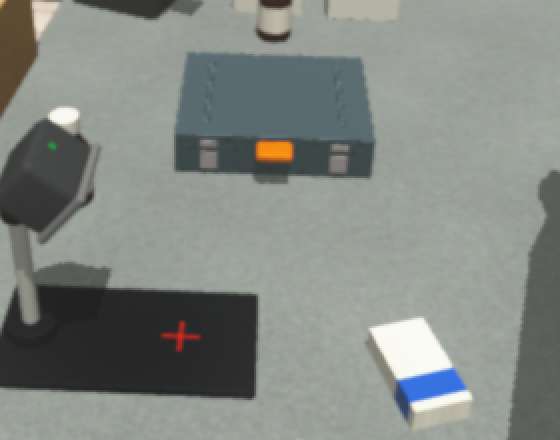

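The moves were refused, probably because every row needs all five keys. The arm hasn't moved, and the picture shows the case closed as before. I'll resend with full rows.

Call:
{"fn": "move_arm", "kwargs": {
  "plan": [
    {"x": 0.016, "y": -0.032, "z": 0, "turn": -4, "jaw": 0},
    {"x": 0.032, "y": -0.065, "z": 0, "turn": -8, "jaw": 0},
    {"x": 0.05, "y": -0.1, "z": 0, "turn": -12, "jaw": 0},
    {"x": 0.066, "y": -0.135, "z": 0, "turn": -16, "jaw": 0},
    {"x": 0.082, "y": -0.168, "z": 0, "turn": -20, "jaw": 0}
  ]
}}

```text
time_s: 1.52
tool_pos: [0.3013, 0.4422, 0.2501]
tool_rot: [3.141, 0.0, 2.446]
contact_force: [0.5, -0.2, 0.6]
gripper_width: 0.0853
gripper_force: 0.0
```

Call:
{"fn": "move_arm", "kwargs": {
  "plan": [
    {"x": 0.016, "y": -0.034, "z": 0, "turn": -4, "jaw": 0},
    {"x": 0.033, "y": -0.068, "z": 0, "turn": -8, "jaw": 0},
    {"x": 0.05, "y": -0.102, "z": 0, "turn": -12, "jaw": 0},
    {"x": 0.066, "y": -0.136, "z": 0, "turn": -16, "jaw": 0},
    {"x": 0.082, "y": -0.17, "z": 0, "turn": -20, "jaw": 0}
  ]
}}

```text
time_s: 1.93
tool_pos: [0.3831, 0.2725, 0.2503]
tool_rot: [3.141, -0.001, 2.097]
contact_force: [0.4, 0.1, -0.4]
gripper_width: 0.0853
gripper_force: 0.0
```

Call:
{"fn": "move_arm", "kwargs": {
  "plan": [
    {"x": 0.016, "y": -0.034, "z": 0, "turn": -4, "jaw": 0},
    {"x": 0.033, "y": -0.068, "z": 0, "turn": -8, "jaw": 0},
    {"x": 0.05, "y": -0.102, "z": 0, "turn": -12, "jaw": 0},
    {"x": 0.066, "y": -0.136, "z": 0, "turn": -16, "jaw": 0},
    {"x": 0.082, "y": -0.17, "z": 0, "turn": -20, "jaw": 0}
  ]
}}

```text
time_s: 2.35
tool_pos: [0.4651, 0.1024, 0.2505]
tool_rot: [3.14, -0.001, 1.748]
contact_force: [1.0, 0.6, -0.2]
gripper_width: 0.0851
gripper_force: 0.0
```

Call:
{"fn": "move_arm", "kwargs": {
  "plan": [
    {"x": 0.016, "y": -0.033, "z": -0.01, "turn": -2, "jaw": 0},
    {"x": 0.033, "y": -0.068, "z": -0.03, "turn": -4, "jaw": 0},
    {"x": 0.05, "y": -0.1, "z": -0.06, "turn": -6, "jaw": 0},
    {"x": 0.07, "y": -0.138, "z": -0.08, "turn": -6, "jaw": 0},
    {"x": 0.07, "y": -0.138, "z": -0.1, "turn": -6, "jaw": 0}
  ]
}}

```text
time_s: 2.77
tool_pos: [0.5377, -0.0404, 0.1511]
tool_rot: [3.135, 0.004, 1.64]
contact_force: [0.6, 0.1, 0.2]
gripper_width: 0.0854
gripper_force: 0.0
```

Run:
```python
from plant import bot
import cv2,numpy as np
im=bot.snapshot("side"); cv2.imwrite("pics/s2.png",im[120:320,240:440].repeat(3,0).repeat(3,1))
s=bot.sense(); print(s["time_s"],s["tool_pos"],s["tool_rot"],s["joint_pos"])
print([(d["centre"],d["conf"]) for d in bot.mark_of("lid_tab","side")])
```

```text
2.8167 [ 0.53347239 -0.04050517  0.14534476] [-3.13744042  0.00550118  1.63945634] [-0.54410856  0.33834343  0.62883117  1.98715798 -0.24505795  0.89553538
  0.28161422]
[([0.5366, -0.0395, 0.0524], 0.76)]
```

View pics/s2.png

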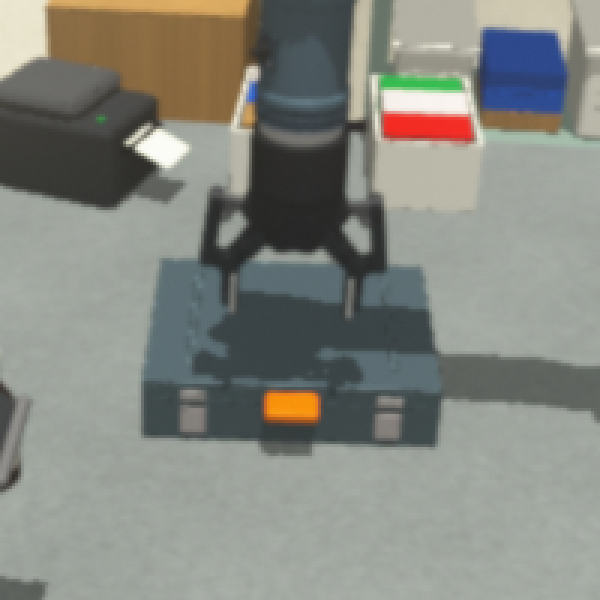

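The gripper is centred over the orange tab (picture about (292,406)), with the fingers on either side. I'll lower it now.

Call:
{"fn": "move_arm", "kwargs": {
  "plan": [
    {"x": 0, "y": 0, "z": 0, "turn": 0, "jaw": 0},
    {"x": 0, "y": 0, "z": -0.03, "turn": 0, "jaw": 0},
    {"x": 0, "y": 0, "z": -0.06, "turn": 0, "jaw": 0},
    {"x": 0, "y": 0, "z": -0.093, "turn": 0, "jaw": 0},
    {"x": 0, "y": 0, "z": -0.093, "turn": 0, "jaw": 0}
  ]
}}

```text
time_s: 3.28
tool_pos: [0.5304, -0.0306, 0.0532]
tool_rot: [-3.132, -0.002, 1.651]
contact_force: [-1.8, 0.2, -0.9]
gripper_width: 0.0855
gripper_force: 0.0
```

Call:
{"fn": "move_arm", "kwargs": {
  "plan": [
    {"x": 0, "y": 0, "z": 0, "turn": 0, "jaw": 0.3},
    {"x": 0, "y": 0, "z": 0, "turn": 0, "jaw": 0.6},
    {"x": 0, "y": 0, "z": 0, "turn": 0, "jaw": 0.6},
    {"x": 0, "y": 0, "z": 0, "turn": 0, "jaw": 0.6},
    {"x": 0, "y": 0, "z": 0, "turn": 0, "jaw": 0.6}
  ]
}}

```text
time_s: 3.7
tool_pos: [0.532, -0.0335, 0.0594]
tool_rot: [-3.136, -0.004, 1.647]
contact_force: [-7.5, 0.8, 11.3]
gripper_width: 0.0445
gripper_force: 60.0
```

The tab is pinched at 44.5 mm and 60 N. Now I'll follow the arc about the hinge.

Call:
{"fn": "move_arm", "kwargs": {
  "plan": [
    {"x": 0, "y": -0.001, "z": 0.009, "turn": 0, "jaw": 0.6},
    {"x": 0, "y": -0.002, "z": 0.024, "turn": 0, "jaw": 0.6},
    {"x": 0, "y": -0.005, "z": 0.04, "turn": 0, "jaw": 0.6},
    {"x": 0.001, "y": -0.009, "z": 0.057, "turn": 0, "jaw": 0.6},
    {"x": 0.001, "y": -0.014, "z": 0.073, "turn": 0, "jaw": 0.6}
  ]
}}

```text
time_s: 4.12
tool_pos: [0.5331, -0.0498, 0.1311]
tool_rot: [-3.138, 0.001, 1.645]
contact_force: [-2.4, -3.9, -5.2]
gripper_width: 0.0443
gripper_force: 63.3
```

Run:
```python
from plant import bot
import cv2,numpy as np
im=bot.snapshot("side"); cv2.imwrite("pics/s3.png",im[120:320,240:440].repeat(3,0).repeat(3,1))
s=bot.sense(); print(s["time_s"],s["tool_pos"],s["contact_force"],s["gripper_force"])
```

```text
4.1667 [ 0.53330863 -0.0509665   0.13379254] [-6.7247755  -2.934272   -2.69253065] 63.45480501651764
```

View pics/s3.png

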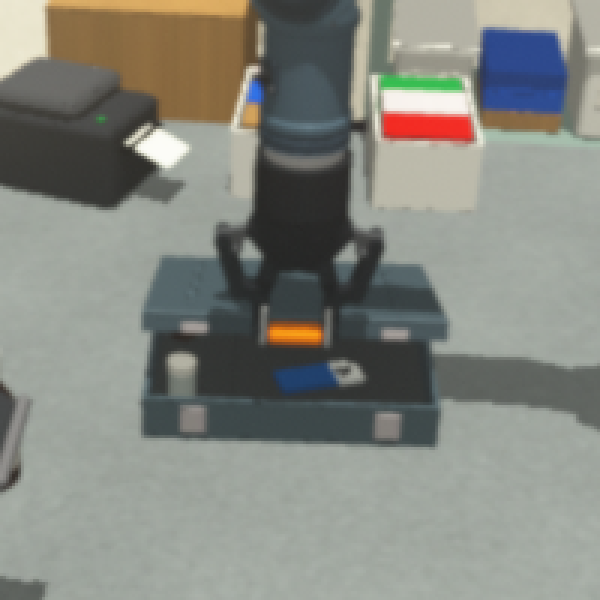

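The lid is rising in the grip. The plate shows in the tray at crop (320,376), with its frosted end to the picture's right. I'll carry on along the arc.

Call:
{"fn": "move_arm", "kwargs": {
  "plan": [
    {"x": 0, "y": -0.006, "z": 0.016, "turn": 0, "jaw": 0.6},
    {"x": 0.001, "y": -0.014, "z": 0.031, "turn": 0, "jaw": 0.6},
    {"x": 0.002, "y": -0.022, "z": 0.046, "turn": 0, "jaw": 0.6},
    {"x": 0.002, "y": -0.032, "z": 0.06, "turn": 0, "jaw": 0.6},
    {"x": 0.003, "y": -0.042, "z": 0.073, "turn": 0, "jaw": 0.6}
  ]
}}

```text
time_s: 4.58
tool_pos: [0.5364, -0.0925, 0.204]
tool_rot: [-3.14, 0.001, 1.645]
contact_force: [-1.2, -3.4, -7.8]
gripper_width: 0.0441
gripper_force: 62.1
```

Call:
{"fn": "move_arm", "kwargs": {
  "plan": [
    {"x": 0.001, "y": -0.011, "z": 0.013, "turn": 0, "jaw": 0.6},
    {"x": 0.002, "y": -0.024, "z": 0.024, "turn": 0, "jaw": 0.6},
    {"x": 0.003, "y": -0.037, "z": 0.035, "turn": 0, "jaw": 0.6},
    {"x": 0.004, "y": -0.05, "z": 0.045, "turn": 0, "jaw": 0.6},
    {"x": 0.005, "y": -0.065, "z": 0.054, "turn": 0, "jaw": 0.6}
  ]
}}

```text
time_s: 5.0
tool_pos: [0.5413, -0.1556, 0.2572]
tool_rot: [-3.138, -0.002, 1.646]
contact_force: [-4.4, -0.8, -6.2]
gripper_width: 0.0441
gripper_force: 61.9
```

Call:
{"fn": "move_arm", "kwargs": {
  "plan": [
    {"x": 0.001, "y": -0.015, "z": 0.008, "turn": 0, "jaw": 0.6},
    {"x": 0.002, "y": -0.03, "z": 0.015, "turn": 0, "jaw": 0.6},
    {"x": 0.003, "y": -0.046, "z": 0.021, "turn": 0, "jaw": 0.6},
    {"x": 0.005, "y": -0.062, "z": 0.025, "turn": 0, "jaw": 0.6},
    {"x": 0.006, "y": -0.079, "z": 0.029, "turn": 0, "jaw": 0.6}
  ]
}}

```text
time_s: 5.42
tool_pos: [0.5474, -0.2339, 0.2871]
tool_rot: [-3.137, -0.004, 1.646]
contact_force: [-5.7, 0.2, -5.5]
gripper_width: 0.0433
gripper_force: 61.9
```

Call:
{"fn": "move_arm", "kwargs": {
  "plan": [
    {"x": 0.001, "y": -0.017, "z": 0.002, "turn": 0, "jaw": 0.6},
    {"x": 0.002, "y": -0.034, "z": 0.003, "turn": 0, "jaw": 0.6},
    {"x": 0.004, "y": -0.05, "z": 0.003, "turn": 0, "jaw": 0.6},
    {"x": 0.005, "y": -0.067, "z": 0.002, "turn": 0, "jaw": 0.6},
    {"x": 0.006, "y": -0.082, "z": 0, "turn": 0, "jaw": 0.6}
  ]
}}

```text
time_s: 5.83
tool_pos: [0.5574, -0.3185, 0.2896]
tool_rot: [3.135, 0.003, 1.647]
contact_force: [0.4, 0.8, -0.3]
gripper_width: 0.0339
gripper_force: 0.0
```

Run:
```python
from plant import bot
import cv2,numpy as np
im=bot.snapshot("side"); cv2.imwrite("pics/s4.png",im[80:320,220:460].repeat(2,0).repeat(2,1))
s=bot.sense(); print(s["time_s"],s["tool_pos"],s["contact_force"],s["gripper_force"],s["gripper_width"])
for t in("lid_tab","plate_label","plate"): print(t,[(d["centre"],d["conf"]) for d in bot.mark_of(t,"side")])
```

```text
5.8833 [ 0.55673901 -0.32190447  0.28914921] [-0.5904493  -1.64101351  0.57080004] 0.10220084332104307 0.03409014505673821
lid_tab [([0.5557, -0.2962, 0.2868], 0.82)]
plate_label [([0.4925, -0.1698, 0.0096], 0.51), ([0.7332, 0.2561, -0.0012], 0.42)]
plate [([0.5135, -0.1574, 0.0075], 0.68)]
```

View pics/s4.png

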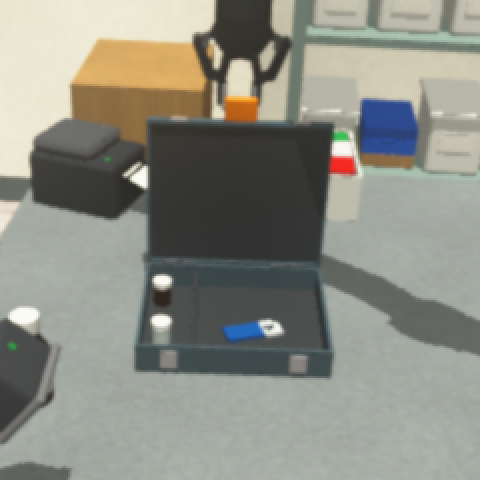

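The tab slid out of the pads near the top. The lid looks close to 1.6 rad (tab at crop (241,108)) and is still moving. The fingers are now behind the tab, so I'll move them up and back out of its way.

Call:
{"fn": "move_arm", "kwargs": {
  "plan": [
    {"x": 0, "y": -0.02, "z": 0.036, "turn": 0, "jaw": 0.6},
    {"x": 0, "y": -0.02, "z": 0.075, "turn": 0, "jaw": 0.6},
    {"x": 0, "y": -0.02, "z": 0.09, "turn": 0, "jaw": 0.6},
    {"x": 0, "y": -0.02, "z": 0.09, "turn": 0, "jaw": 0.6},
    {"x": 0, "y": -0.02, "z": 0.09, "turn": 0, "jaw": 0.6}
  ]
}}

```text
time_s: 6.45
tool_pos: [0.5572, -0.3346, 0.3782]
tool_rot: [3.137, 0.001, 1.65]
contact_force: [-0.8, 0.1, -0.6]
gripper_width: 0.0338
gripper_force: 0.0
```

Run:
```python
from plant import bot
import cv2,numpy as np
im=bot.snapshot("side"); cv2.imwrite("pics/s5.png",im[80:320,220:460].repeat(2,0).repeat(2,1))
im=bot.snapshot("top"); cv2.imwrite("pics/t5.png",im[200:340,320:480].repeat(4,0).repeat(4,1))
s=bot.sense(); print(s["time_s"],s["tool_pos"],s["contact_force"],s["gripper_force"],s["gripper_width"])
for n in("side","top"):
  for t in("lid_tab","plate_label","plate"): print(n,t,[(d["centre"],d["conf"]) for d in bot.mark_of(t,n)])
```

```text
6.55 [ 0.5560757  -0.33374221  0.37498195] [-1.13412419  0.35167428 -0.73310245] 0.0 0.03437067052373147
side lid_tab [([0.5572, -0.3485, 0.2775], 0.7)]
side plate_label [([0.4921, -0.1694, 0.0091], 0.48), ([0.5514, -0.2809, 0.0453], 0.19)]
side plate [([0.5159, -0.1595, 0.0134], 0.61)]
top lid_tab [([0.5578, -0.3509, 0.2764], 0.62)]
top plate_label [([0.4903, -0.1655, 0.0118], 0.83)]
top plate [([0.5153, -0.154, 0.004], 0.66)]
```

View pics/t5.png

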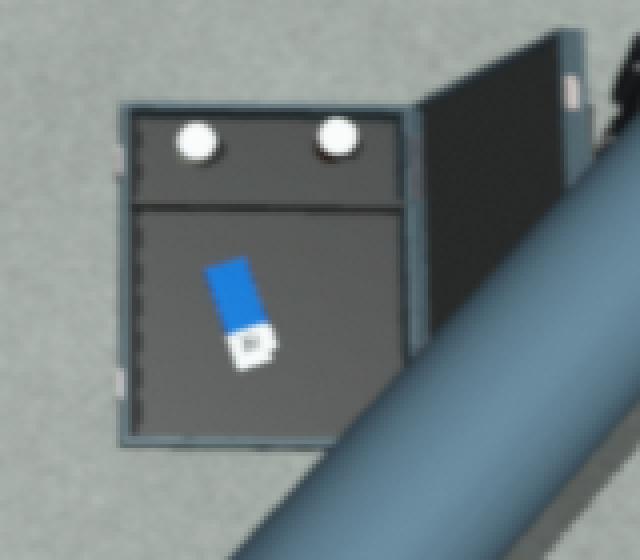

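The lid is open on its stop: the tab is at y=-0.35, z=0.277. The plate lies at crop (240,315), frosted end at about (252,347) with bars and a missing lower-right corner, clear end up-left. I'll get its exact pose from the colours.

```bash
cat > h.py <<'E'
import numpy as np
def back(ci,uv,z):
    uv=np.atleast_2d(uv); T=ci["T"]
    d=np.c_[(uv[:,0]-ci["cx"])/ci["fx"],(uv[:,1]-ci["cy"])/ci["fy"],np.ones(len(uv))]@T[:3,:3].T
    return T[:3,3]+d*((z-T[2,3])/d[:,2])[:,None]
E
python3 - <<'E'
from plant import bot
import cv2,numpy as np
from h import back
for n in ("top","side"):
    im=bot.snapshot(n); ci=bot.camera_info(n)
    r=bot.outline_of("plate",n)
    m=r[0]["pixels"]; print(n,r[0]["conf"],m.sum())
    hsv=cv2.cvtColor(im,cv2.COLOR_BGR2HSV)
    m=cv2.dilate(m.astype(np.uint8),np.ones((5,5)))>0
    b=m&(hsv[...,1]>140)&(hsv[...,2]>90); w=m&(hsv[...,1]<90)&(hsv[...,2]>150)
    f=lambda k:back(ci,np.argwhere(k)[:,::-1],0.012)[:,:2]
    B,W=f(b),f(w); A=np.vstack([B,W]).astype(np.float32)
    rect=cv2.minAreaRect(A*1000)
    d=W.mean(0)-B.mean(0)
    print(b.sum(),w.sum(),B.mean(0),W.mean(0),"yaw",np.degrees(np.arctan2(d[1],d[0])),rect)
s=bot.sense(); print(s["time_s"],s["joint_pos"])
E
```

```text
Traceback (most recent call last):
IndexError: list index out of range
```

Run:
```python
from plant import bot
import cv2,numpy as np
from h import back
for n in ("top","side"):
    im=bot.snapshot(n); ci=bot.camera_info(n)
    V,U=np.mgrid[:480,:640]
    P=back(ci,np.c_[U.ravel(),V.ravel()],0.012)[:,:2].reshape(480,640,2)
    m=np.linalg.norm(P-[0.514,-0.157],axis=2)<0.055
    hsv=cv2.cvtColor(im,cv2.COLOR_BGR2HSV)
    b=m&(hsv[...,1]>140)&(hsv[...,2]>90); w=m&(hsv[...,1]<90)&(hsv[...,2]>140)
    B,W=P[b],P[w]; A=np.vstack([B,W]).astype(np.float32)
    d=W.mean(0)-B.mean(0)
    print(n,b.sum(),w.sum(),B.mean(0),W.mean(0),"yaw",np.degrees(np.arctan2(d[1],d[0])),cv2.minAreaRect(A*1000))
s=bot.sense(); print(s["time_s"],s["joint_pos"])
```

```text
top 186 116 [ 0.52569448 -0.15145377] [ 0.48687662 -0.16692766] yaw -158.26638362868678 ((511.59326171875, -157.85113525390625), (82.78245544433594, 37.749176025390625), 22.363571166992188)
side 147 73 [ 0.52659338 -0.15114979] [ 0.48848555 -0.16707423] yaw -157.3210061342184 ((513.28076171875, -157.39529418945312), (83.02623748779297, 39.51422882080078), 22.958314895629883)
7.05 [-0.10241063  0.37508097  0.78321206  1.4673755  -0.26484277  1.4082321
  0.76470507]
```

Call:
{"fn": "move_arm", "kwargs": {
  "plan": [
    {"x": -0.005, "y": 0.03, "z": 0, "turn": -7, "jaw": 0.4},
    {"x": -0.01, "y": 0.065, "z": -0.01, "turn": -14, "jaw": 0.4},
    {"x": -0.015, "y": 0.1, "z": -0.02, "turn": -21, "jaw": 0.4},
    {"x": -0.02, "y": 0.13, "z": -0.04, "turn": -28, "jaw": 0.4},
    {"x": -0.025, "y": 0.155, "z": -0.06, "turn": -35, "jaw": 0.4}
  ]
}}

```text
time_s: 7.47
tool_pos: [0.531, -0.1783, 0.316]
tool_rot: [3.14, -0.002, 1.032]
contact_force: [1.0, 0.7, -1.4]
gripper_width: 0.0515
gripper_force: 0.0
```

Call:
{"fn": "move_arm", "kwargs": {
  "plan": [
    {"x": 0, "y": 0.01, "z": -0.035, "turn": -7, "jaw": 0.4},
    {"x": 0, "y": 0.02, "z": -0.07, "turn": -14, "jaw": 0.4},
    {"x": 0, "y": 0.032, "z": -0.1, "turn": -21, "jaw": 0.4},
    {"x": 0, "y": 0.032, "z": -0.135, "turn": -28, "jaw": 0.4},
    {"x": 0, "y": 0.032, "z": -0.165, "turn": -35, "jaw": 0.4}
  ]
}}

```text
time_s: 7.88
tool_pos: [0.5304, -0.1472, 0.1492]
tool_rot: [-3.141, -0.0, 0.422]
contact_force: [0.2, -0.6, 0.5]
gripper_width: 0.0514
gripper_force: 0.0
```

Call:
{"fn": "move_arm", "kwargs": {
  "plan": [
    {"x": 0, "y": 0, "z": -0.03, "turn": -2, "jaw": 0.4},
    {"x": 0, "y": 0, "z": -0.05, "turn": -2, "jaw": 0.4},
    {"x": 0, "y": 0, "z": -0.06, "turn": -2, "jaw": 0.4},
    {"x": 0, "y": 0, "z": -0.06, "turn": -2, "jaw": 0.4},
    {"x": 0, "y": 0, "z": -0.06, "turn": -2, "jaw": 0.4}
  ]
}}

```text
time_s: 8.3
tool_pos: [0.5308, -0.1492, 0.0914]
tool_rot: [3.141, -0.0, 0.39]
contact_force: [0.1, -0.0, -0.1]
gripper_width: 0.0515
gripper_force: 0.0
```

Run:
```python
from plant import bot
import cv2,numpy as np
im=bot.snapshot("side"); cv2.imwrite("pics/s6.png",im[200:300,270:400].repeat(5,0).repeat(5,1))
s=bot.sense(); print(s["time_s"],s["tool_pos"],s["tool_rot"],s["joint_pos"],s["gripper_width"])
for t in("lid_tab","plate_label","plate"): print(t,[(d["centre"],d["conf"]) for d in bot.mark_of(t,"side")])
```

```text
8.35 [ 0.53168439 -0.14942561  0.0923016 ] [ 3.14018969e+00 -2.11947299e-03  3.90065473e-01] [-0.45211387  0.51682593  0.79453765  1.98394977 -0.49377322  0.83948048
 -0.56401096] 0.05124487386588207
lid_tab []
plate_label [([0.491, -0.1688, 0.0112], 0.46)]
plate [([0.5162, -0.1577, 0.0056], 0.57)]
```

View pics/s6.png

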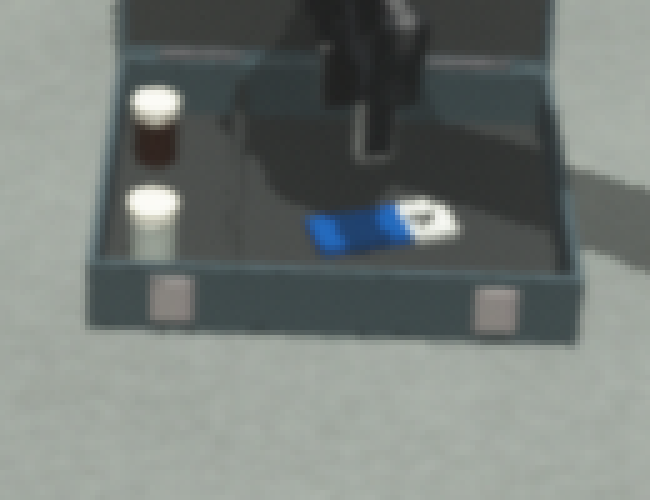

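The gripper is above the clear (blue) end with the plate undisturbed; the frosted end is at crop (430,220). I'll lower it onto the plate.

Call:
{"fn": "move_arm", "kwargs": {
  "plan": [
    {"x": 0, "y": 0, "z": -0.02, "turn": 0, "jaw": 0.4},
    {"x": 0, "y": 0, "z": -0.04, "turn": 0, "jaw": 0.4},
    {"x": 0, "y": 0, "z": -0.055, "turn": 0, "jaw": 0.4},
    {"x": 0, "y": 0, "z": -0.06, "turn": 0, "jaw": 0.4},
    {"x": 0, "y": 0, "z": -0.06, "turn": 0, "jaw": 0.4}
  ]
}}

```text
time_s: 8.92
tool_pos: [0.5296, -0.1485, 0.0301]
tool_rot: [-3.14, 0.002, 0.39]
contact_force: [-0.3, 0.2, -0.2]
gripper_width: 0.0511
gripper_force: 0.0
```

Call:
{"fn": "move_arm", "kwargs": {
  "plan": [
    {"x": 0, "y": 0, "z": -0.001, "turn": 0, "jaw": 0.4},
    {"x": 0, "y": 0, "z": -0.002, "turn": 0, "jaw": 0.4},
    {"x": 0, "y": 0, "z": -0.003, "turn": 0, "jaw": 0.4},
    {"x": 0, "y": 0, "z": -0.003, "turn": 0, "jaw": 0.4},
    {"x": 0, "y": 0, "z": -0.003, "turn": 0, "jaw": 0.4}
  ]
}}

```text
time_s: 9.33
tool_pos: [0.5308, -0.1489, 0.0284]
tool_rot: [3.141, -0.001, 0.39]
contact_force: [-0.1, -0.6, 0.2]
gripper_width: 0.0512
gripper_force: 0.0
```

The plate must stay under 80 N for both sides together, and a full 60 N grip on each pad would break that. So I'll close in small jaw steps near 32 mm (jaw about 0.625) and watch the force.

Call:
{"fn": "move_arm", "kwargs": {
  "plan": [
    {"x": 0, "y": 0, "z": -0.001, "turn": 0, "jaw": 0.45},
    {"x": 0, "y": 0, "z": -0.002, "turn": 0, "jaw": 0.5},
    {"x": 0, "y": 0, "z": -0.0025, "turn": 0, "jaw": 0.54},
    {"x": 0, "y": 0, "z": -0.0025, "turn": 0, "jaw": 0.57},
    {"x": 0, "y": 0, "z": -0.0025, "turn": 0, "jaw": 0.59}
  ]
}}

```text
time_s: 9.75
tool_pos: [0.5303, -0.1488, 0.0254]
tool_rot: [-3.141, 0.0, 0.39]
contact_force: [-0.6, -0.3, 0.6]
gripper_width: 0.0354
gripper_force: 0.0
```

Call:
{"fn": "move_arm", "kwargs": {
  "plan": [
    {"x": 0, "y": 0, "z": 0, "turn": 0, "jaw": 0.6},
    {"x": 0, "y": 0, "z": 0, "turn": 0, "jaw": 0.605},
    {"x": 0, "y": 0, "z": 0, "turn": 0, "jaw": 0.61},
    {"x": 0, "y": 0, "z": 0, "turn": 0, "jaw": 0.615},
    {"x": 0, "y": 0, "z": 0, "turn": 0, "jaw": 0.62}
  ]
}}

```text
time_s: 10.17
tool_pos: [0.5306, -0.1489, 0.0256]
tool_rot: [3.141, -0.0, 0.39]
contact_force: [0.8, -0.0, 0.7]
gripper_width: 0.0329
gripper_force: 0.1
```

Call:
{"fn": "move_arm", "kwargs": {
  "plan": [
    {"x": 0, "y": 0, "z": 0, "turn": 0, "jaw": 0.622},
    {"x": 0, "y": 0, "z": 0, "turn": 0, "jaw": 0.624},
    {"x": 0, "y": 0, "z": 0, "turn": 0, "jaw": 0.626},
    {"x": 0, "y": 0, "z": 0, "turn": 0, "jaw": 0.628},
    {"x": 0, "y": 0, "z": 0, "turn": 0, "jaw": 0.63}
  ]
}}

```text
time_s: 10.58
tool_pos: [0.5306, -0.1489, 0.0256]
tool_rot: [3.141, -0.0, 0.39]
contact_force: [0.1, -0.7, 1.1]
gripper_width: 0.0318
gripper_force: 7.1
```

Call:
{"fn": "move_arm", "kwargs": {
  "plan": [
    {"x": 0, "y": 0, "z": 0, "turn": 0, "jaw": 0.632},
    {"x": 0, "y": 0, "z": 0, "turn": 0, "jaw": 0.634},
    {"x": 0, "y": 0, "z": 0, "turn": 0, "jaw": 0.636},
    {"x": 0, "y": 0, "z": 0, "turn": 0, "jaw": 0.638},
    {"x": 0, "y": 0, "z": 0, "turn": 0, "jaw": 0.638}
  ]
}}

```text
time_s: 11.0
tool_pos: [0.5306, -0.1489, 0.0257]
tool_rot: [3.141, -0.0, 0.39]
contact_force: [0.4, 0.4, 2.2]
gripper_width: 0.0309
gripper_force: 17.6
```

The grip is about 18 N per pad, well inside the limit. Now I'll lift gently.

Call:
{"fn": "move_arm", "kwargs": {
  "plan": [
    {"x": 0, "y": 0, "z": 0.003, "turn": 0, "jaw": 0.638},
    {"x": 0, "y": 0, "z": 0.008, "turn": 0, "jaw": 0.638},
    {"x": 0, "y": 0, "z": 0.015, "turn": 0, "jaw": 0.638},
    {"x": 0, "y": 0, "z": 0.025, "turn": 0, "jaw": 0.638},
    {"x": 0, "y": 0, "z": 0.037, "turn": 0, "jaw": 0.638}
  ]
}}

```text
time_s: 11.42
tool_pos: [0.53, -0.1486, 0.0631]
tool_rot: [-3.141, 0.001, 0.39]
contact_force: [0.8, 0.9, -0.2]
gripper_width: 0.0311
gripper_force: 17.4
```

Call:
{"fn": "move_arm", "kwargs": {
  "plan": [
    {"x": 0, "y": 0, "z": 0.015, "turn": 0, "jaw": 0.638},
    {"x": 0, "y": 0, "z": 0.03, "turn": 0, "jaw": 0.638},
    {"x": 0, "y": 0, "z": 0.045, "turn": 0, "jaw": 0.638},
    {"x": 0, "y": 0, "z": 0.06, "turn": 0, "jaw": 0.638},
    {"x": 0, "y": 0, "z": 0.07, "turn": 0, "jaw": 0.638}
  ]
}}

```text
time_s: 11.83
tool_pos: [0.5315, -0.1493, 0.1353]
tool_rot: [3.14, -0.003, 0.39]
contact_force: [0.7, 0.3, -1.1]
gripper_width: 0.0316
gripper_force: 17.4
```

Run:
```python
from plant import bot
import cv2,numpy as np
im=bot.snapshot("side"); cv2.imwrite("pics/s7.png",im[160:290,260:400].repeat(4,0).repeat(4,1))
s=bot.sense(); print(s["time_s"],s["tool_pos"],s["gripper_width"],s["gripper_force"])
for t in("plate_label","plate"): print(t,[(d["centre"],d["conf"]) for d in bot.mark_of(t,"side")])
```

```text
11.8833 [ 0.53262497 -0.14971943  0.13662238] 0.03168519184564851 17.44889795780182
plate_label [([0.4901, -0.1683, 0.1177], 0.48)]
plate [([0.5179, -0.1591, 0.118], 0.51), ([0.5449, -0.1721, -0.0006], 0.3)]
```

View pics/s7.png

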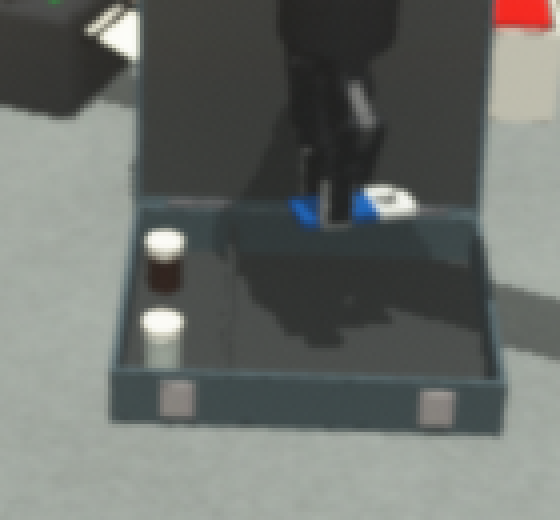

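The plate is held level by its clear end, label up (crop (390,200)). I'll carry it to the reader while turning about 160°.

Call:
{"fn": "move_arm", "kwargs": {
  "plan": [
    {"x": 0.001, "y": 0.01, "z": 0.005, "turn": 4, "jaw": 0.638},
    {"x": 0.002, "y": 0.025, "z": 0.01, "turn": 9, "jaw": 0.638},
    {"x": 0.003, "y": 0.04, "z": 0.015, "turn": 15, "jaw": 0.638},
    {"x": 0.005, "y": 0.056, "z": 0.02, "turn": 21, "jaw": 0.638},
    {"x": 0.006, "y": 0.072, "z": 0.02, "turn": 27, "jaw": 0.638}
  ]
}}

```text
time_s: 12.4
tool_pos: [0.5364, -0.0763, 0.1525]
tool_rot: [3.142, 0.0, 0.866]
contact_force: [0.2, 0.6, -0.3]
gripper_width: 0.0311
gripper_force: 17.5
```

Call:
{"fn": "move_arm", "kwargs": {
  "plan": [
    {"x": 0.001, "y": 0.016, "z": 0, "turn": 6, "jaw": 0.638},
    {"x": 0.002, "y": 0.033, "z": 0, "turn": 12, "jaw": 0.638},
    {"x": 0.003, "y": 0.05, "z": 0, "turn": 18, "jaw": 0.638},
    {"x": 0.005, "y": 0.066, "z": 0, "turn": 24, "jaw": 0.638},
    {"x": 0.006, "y": 0.082, "z": 0, "turn": 30, "jaw": 0.638}
  ]
}}

```text
time_s: 12.82
tool_pos: [0.5416, 0.0061, 0.1515]
tool_rot: [-3.14, 0.001, 1.39]
contact_force: [0.1, -0.2, -1.1]
gripper_width: 0.0314
gripper_force: 17.5
```

Call:
{"fn": "move_arm", "kwargs": {
  "plan": [
    {"x": 0.001, "y": 0.016, "z": 0, "turn": 6, "jaw": 0.638},
    {"x": 0.002, "y": 0.033, "z": 0, "turn": 12, "jaw": 0.638},
    {"x": 0.003, "y": 0.05, "z": 0, "turn": 18, "jaw": 0.638},
    {"x": 0.005, "y": 0.066, "z": 0, "turn": 24, "jaw": 0.638},
    {"x": 0.006, "y": 0.082, "z": 0, "turn": 30, "jaw": 0.638}
  ]
}}

```text
time_s: 13.23
tool_pos: [0.5476, 0.0879, 0.1514]
tool_rot: [-3.139, -0.0, 1.914]
contact_force: [-0.3, 0.1, -0.8]
gripper_width: 0.0316
gripper_force: 17.5
```

Call:
{"fn": "move_arm", "kwargs": {
  "plan": [
    {"x": 0.001, "y": 0.016, "z": 0, "turn": 6, "jaw": 0.638},
    {"x": 0.002, "y": 0.033, "z": 0, "turn": 12, "jaw": 0.638},
    {"x": 0.003, "y": 0.05, "z": 0, "turn": 18, "jaw": 0.638},
    {"x": 0.005, "y": 0.066, "z": 0, "turn": 24, "jaw": 0.638},
    {"x": 0.006, "y": 0.082, "z": 0, "turn": 30, "jaw": 0.638}
  ]
}}

```text
time_s: 13.65
tool_pos: [0.5536, 0.1698, 0.1512]
tool_rot: [-3.139, -0.001, 2.438]
contact_force: [1.1, 0.0, -1.2]
gripper_width: 0.0311
gripper_force: 17.5
```

Call:
{"fn": "move_arm", "kwargs": {
  "plan": [
    {"x": 0.001, "y": 0.016, "z": 0, "turn": 6, "jaw": 0.638},
    {"x": 0.002, "y": 0.033, "z": 0, "turn": 12, "jaw": 0.638},
    {"x": 0.003, "y": 0.05, "z": -0.005, "turn": 18, "jaw": 0.638},
    {"x": 0.005, "y": 0.066, "z": -0.01, "turn": 24, "jaw": 0.638},
    {"x": 0.006, "y": 0.078, "z": -0.015, "turn": 30, "jaw": 0.638}
  ]
}}

```text
time_s: 14.07
tool_pos: [0.5594, 0.2489, 0.136]
tool_rot: [-3.141, -0.002, 2.963]
contact_force: [0.5, -1.0, -0.6]
gripper_width: 0.0314
gripper_force: 17.5
```

Call:
{"fn": "move_arm", "kwargs": {
  "plan": [
    {"x": 0, "y": 0, "z": -0.003, "turn": 5, "jaw": 0.638},
    {"x": 0, "y": 0, "z": -0.006, "turn": 10, "jaw": 0.638},
    {"x": 0, "y": 0, "z": -0.006, "turn": 13.5, "jaw": 0.638},
    {"x": 0, "y": 0, "z": -0.006, "turn": 13.5, "jaw": 0.638},
    {"x": 0, "y": 0, "z": -0.006, "turn": 13.5, "jaw": 0.638}
  ]
}}

```text
time_s: 14.48
tool_pos: [0.5597, 0.2467, 0.1304]
tool_rot: [-3.141, -0.002, -3.094]
contact_force: [-1.2, 0.3, -1.8]
gripper_width: 0.0312
gripper_force: 17.5
```

Run:
```python
from plant import bot
import cv2,numpy as np
a=bot.snapshot("side"); b=bot.snapshot("top")
cv2.imwrite("pics/s8.png",np.hstack([cv2.resize(a[180:400,160:400],None,fx=1.7,fy=1.7,interpolation=2),cv2.resize(b[140:280,190:330],(374,374))]))
s=bot.sense(); print(s["time_s"],s["tool_pos"],s["tool_rot"],s["gripper_width"],s["gripper_force"])
for n in("side","top"):
  for t in("plate_label","plate","reader_cross","reader_window","lid_tab"): print(n,t,[(np.round(d["centre"],4).tolist(),d["conf"]) for d in bot.mark_of(t,n)][:2])
```

```text
14.5833 [0.56017817 0.24686977 0.13098839] [-3.14115448e+00 -8.67130664e-04 -3.09322816e+00] 0.03133906099489078 17.465496361255646
side plate_label [([0.6023, 0.2469, 0.1155], 0.77)]
side plate [([0.5816, 0.2465, 0.114], 0.82)]
side reader_cross [([0.6056, 0.2532, 0.011], 0.96)]
side reader_window [([0.7054, 0.2556, 0.1952], 0.61)]
side lid_tab []
top plate_label [([0.4769, 0.4698, -0.0015], 0.66)]
top plate []
top reader_cross [([0.6084, 0.2489, 0.0142], 0.95)]
top reader_window [([0.7028, 0.2578, 0.1931], 0.57)]
top lid_tab [([0.554, -0.3478, 0.273], 0.68), ([0.5591, -0.4524, -0.0011], 0.27)]
```

View pics/s8.png

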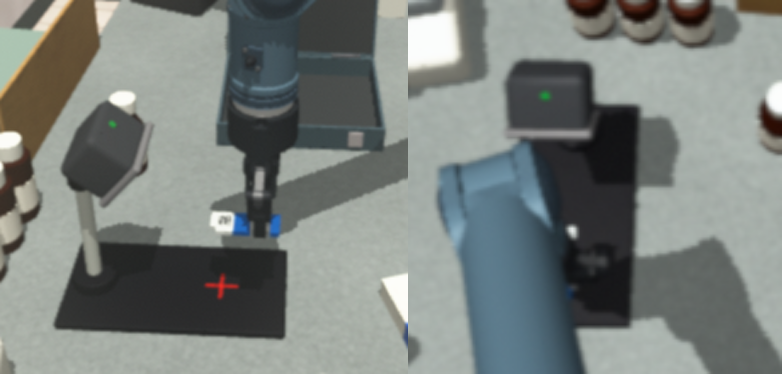

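The label is about 10 cm above the foot and within 6 mm of the cross, with its frosted end (left picture (222,222)) toward the reader and the lid open. I'll make a small nudge, let it settle and hand in.

Call:
{"fn": "move_arm", "kwargs": {
  "plan": [
    {"x": 0.002, "y": 0.001, "z": 0, "turn": 0, "jaw": 0.638},
    {"x": 0.004, "y": 0.003, "z": 0, "turn": 0, "jaw": 0.638},
    {"x": 0.004, "y": 0.003, "z": 0, "turn": 0, "jaw": 0.638},
    {"x": 0.004, "y": 0.003, "z": 0, "turn": 0, "jaw": 0.638},
    {"x": 0.004, "y": 0.003, "z": 0, "turn": 0, "jaw": 0.638}
  ]
}}

```text
time_s: 15.5
tool_pos: [0.5645, 0.2503, 0.1314]
tool_rot: [-3.142, -0.0, -3.092]
contact_force: [0.1, -0.2, -0.9]
gripper_width: 0.0312
gripper_force: 17.5
```

Call:
{"fn": "move_arm", "kwargs": {
  "plan": [
    {"x": 0, "y": 0, "z": 0, "turn": 0, "jaw": 0.638},
    {"x": 0, "y": 0, "z": 0, "turn": 0, "jaw": 0.638},
    {"x": 0, "y": 0, "z": 0, "turn": 0, "jaw": 0.638},
    {"x": 0, "y": 0, "z": 0, "turn": 0, "jaw": 0.638},
    {"x": 0, "y": 0, "z": 0, "turn": 0, "jaw": 0.638}
  ]
}}

```text
time_s: 15.92
tool_pos: [0.5644, 0.2502, 0.1315]
tool_rot: [3.142, -0.0, -3.092]
contact_force: [-0.1, 0.5, 0.7]
gripper_width: 0.0315
gripper_force: 17.5
```

Run:
```python
from plant import bot
s=bot.sense(); print(s["time_s"],s["tool_pos"],s["gripper_force"],abs(s["joint_velocities"]).max())
print(bot.hand_in())
```

```text
15.9167 [0.56442288 0.25016104 0.13149275] 17.464951872825623 0.0012496533297961282
the job is handed in; nothing more can be done
None
```

I handed the job in at 15.9 s, but the hand-in returned no verdict: the lid is open on its stop (the tab slipped from the grip near the top and the lid fell the rest of the way), and the gripper holds the plate still by its clear end at about 17.5 N per pad, label up, about 10 cm above the red cross, frosted end toward the reader.

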